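Lock the fuse cover of a kiln controller

TASK

The hinged fuse cover on the sloping face of the blue kiln controller has been left ajar. Swing it fully shut, push its sprung yellow-winged fastener all the way in and turn it clockwise a quarter turn until it locks, then let go of it. Leave the jar, the torch, the rod rest and the paddle where they stand.

Things in the scene. Friction and masses are not known exactly. Their poses are not given: they have to be found in the camera images.
- console: blue kiln-controller console, fixed to the bench, 200 (x) x 200 (y) x 148 mm high. Origin: centre of its underside. Its front, toward its own -x, is a face that slopes 28 degrees from level, rising toward +x from 70 mm high at the front edge to the 50 mm deep flat top strip at the back.
- panel: sloping face of the console (fixed). Origin: on its surface, at the middle of the cover's hinge line, 138 mm above the bench. x points up the slope, y along the hinge, z out of the face, 28 degrees from vertical. Spans x -145 to +25, y -100 to +100 mm. Under the cover is a fuse well 24 mm deep. Two red marks beside the cover show the wing's locked direction.
- cover (a joint): aluminium cover, 116 mm from its hinge (upper edge, along the panel's y) to its free lower edge, 130 mm wide, 4 mm thick. Radians: 0 fully shut, lying on the face with its outer side 4 mm above the panel's surface; up to 1.1 open, lower edge lifted. Stiff hinge (0.2 N m): it stays where it is left; 2 to 3 N closes it.
- cover_edge (a point): middle of the cover's free lower edge, on its outer surface, 116 mm from the hinge line. Axes of the cover: x from the edge toward the hinge, y along the hinge, z out of the cover.
- fastener_push (a joint): how far the sprung fastener is pushed in, m: 0 out, 0.010 at its stop; 3.5 N to start, 10.5 N at the stop. Its cross pin enters a slot behind the shut cover: it turns freely only when pushed in over 8 mm (slot 6 mm deep, then humps half way round). Let go after the quarter turn, it springs back to about 5.5 mm and is held (locked); let go unturned, it springs out to 0.
- fastener_turn (a joint): turn of the fastener, rad: 0 unlocked (wing pointing up the slope), 1.57 after a quarter turn clockwise seen from outside (wing parallel to the hinge), where it has its stop. Friction 0.03 N m.
- wing (a point): centre of the fastener's yellow wing, 34 mm long (x), 9 thick (y), 24 high (z; out along the fastener's axis, square to the cover). The axis is 86 mm from the hinge line, in mid width. With the fastener out this point is 27 mm above the cover's outer side; it sinks with the push. The wing stands on a steel flange 42 mm across, 4 mm thick, its top 12 mm below this point.
- jar: closed amber glass jar with a steel lid, 56 mm across, 85 mm high; origin at the centre of its underside. A bystander.
- torch: upright brass and steel bench torch on a 90 x 70 mm base plate, 150 mm high, valve knobs on both sides; origin at the centre of its underside. A bystander.
- rest: scalloped wooden rod rest, 80 x 220 mm, 44 mm high, with three glass rods 152 mm long fixed across it; origin at the centre of its underside. A bystander.
- paddle: graphite paddle with a wooden handle lying flat, 215 mm long along its x, 50 mm wide, 20 mm thick; origin at its underside, near the handle's end next to the blade. A bystander.

How it is judged:
By the outcome, as a careful person would: the job done as asked, in the order asked, and still so for the second after the job is handed in, with the robot touching nothing.
It also fails if it takes over 43 s, if anything falls off the work surface, if the arm or the gripper's body presses on something with over 40 N, if the wrist force passes 120 N, or if a joint passes its speed limit or range.

ROBOT

A 6-joint arm with a two-finger parallel gripper is mounted at the origin on the work surface. World frame = base frame: x ahead of the robot, y to its left, z up, the work surface at z = 0. Lengths are in mm, angles in degrees, forces in N, time in s.
With the tool pointing down it reaches from about 300 to 850 mm from the base axis. Payload 4.2 kg.
Tool frame: the origin (TCP) lies on the centre line of the jaws, within the pads' length; the fingertips stand 14 mm ahead of it and the grasp point (between the pads) lies 5 mm behind it (env.finger_overhang is the z of the fingertips in the tool frame, in mm); z points along the fingers, y is the line along which they close (so a half turn about z gives the same grasp; the last joint's range is limited). The gripper opens to 91 mm and grips with 3 to 60 N. Pads are 32 mm wide; open, the fingers measure 118 mm over their backs; the gripper's body (76 mm by 178 mm) begins 60 mm behind the grasp point.
Start: joints at [72.536, 18.312, 89.639, -0, 72.044, -1.146], TCP at [161.557, 551.852, 227.976] pointing down, gripper open.
Joint ranges: [-177.97, 177.97], [-48.28, 115.42], [12.27, 149.76], [-77.06, 257.06], [2.81, 150.46], [-146.56, 146.56]. Speed limits (degrees/s): [147.25, 147.25, 180, 180, 180, 180].

INTERFACE

Orientations are given as [roll, pitch, yaw] about the fixed x, y, z axes, in that order (R = Rz(yaw) Ry(pitch) Rx(roll)).
In Python, from workcell import sensors, viewer, env gives the robot as it stands. The module is installed in compiled form; this text tells all that it offers.
- The arm moves only by the tool step_arm, never from a script. Its argument "plan" is one flat list of numbers, 6 for each row, row after row: the shift along the tool's x, y, z in cm, then the turn, a rotation vector about the tool's x, y, z in rad. In form: [x, y, z, wx, wy, wz, x, y, z, wx, wy, wz, ...]. A call has 1 to 5 rows; each row shifts and turns the commanded pose from where the row before left it, along the tool's axes as they then stand; what a row does not reach is not made up. A row lasts 1/12 s, in which the tool goes at most 41.7 mm and 7.16 degrees, less where a joint would pass 70% of its speed; a pose out of reach is approached as far as the arm can. A call is refused whole if a number of a shift passes 4.17 or a number of a turn 0.125, either way. A call with a gripper value outside its range is refused whole. "hand" is the finger opening in cm, from 0 to 9.12, set as the call begins (left out, the last holds). The fingers move at their own pace and stop on an object; "newtons" is the grip in N (left out, the last holds). Time passes only in rows, so rows that do not move let the fingers close. It gives the time, the measured TCP pose, the force, the opening and the grip force at its end, in the units of the state.
- sensors.state(): the state, without advancing time (a new reading comes with each control period).
- viewer.grab_frame(name): name is "scene" or "side" or "wrist"; returns a dict with "img" (420x560x3 uint8, red, green, blue), "fx", "fy", "cx", "cy" (pixels), "position" and "attitude" of the camera in the world. Camera axes: x right, y down, z forward; pixel columns grow to the right and rows downward; lengths in mm; the calibration is good to about 2 mm. A picture is of the moment at which its call begins. There is no depth.
- env.job_done(): hands the job in; it is judged then, once.
Trained networks look in a picture, given as the dict that the camera call returned (one of the last four; its "shot" number tells which), for a name from the list of things; names that differ only in an ending like _2 or _b are one class to them, and where a whole thing is asked for, a point or a joint stands for the part that bears it (a point fixed in the world has none). Each returns a list of dicts, best first, with "score" (0 to 1); they miss things now and then, are a little off and sometimes report something else, mostly with a low value. They report only what shows in the picture. A call takes as long as a camera call.
- viewer.boxes_of(name, picture): "location" ([column, row] in pixels, amid what is visible of it).
- viewer.pinpoint(name, picture): "location" ([column, row] in pixels: a listed point, or the origin of a listed thing).
The state is a dict: "time_s": time; "qpos": joint angles; "qvel": joint speeds; "effort": joint torques, N m; "ee_pos": TCP position; "ee_rot": TCP orientation; "force": force on the tool from outside, world axes, zero at the start; "torque": the same for the moment, N m; "gripper_width": finger opening in mm; "gripper_force": force on a finger pad.
Only numpy, scipy, OpenCV 4.12 (cv2) and the standard library are available. Lean on these libraries where they do the work, as an engineer would, in place of code of your own. Each camera call takes 0.05 s, during which the arm holds its last target. There are 200 camera calls.

## Working session

There is one attempt and no reset: what is moved stays moved. The work goes in short steps, Python scripts to look and compute and a tool call to move; the robot and the scene stay as the last step left them, time stands still between calls to the robot, and variables do not carry over. Pictures are saved under pics/ and viewed, at most 10 in all, crops included, and the job is handed in when it is done.

Besides the shell and the picture viewer there is one more tool, called after "Call:" as a command line: name --argument value ..., lists and objects as JSON in quotes. step_arm: Moves the arm, as the interface text tells. Its arguments: {"type":"object","properties":{"plan":{"type":"array","items":{"type":"number"}},"hand":{"type":"number"},"newtons":{"type":"number"}},"required":["plan"]}

```bash
mkdir -p pics; cat > h.py <<'E'
import numpy as np, cv2
from workcell import sensors, viewer, env
from scipy.spatial.transform import Rotation as R
def camR(f):
    a=np.array(f["attitude"],float)
    if a.shape==(3,3): return a
    if a.size==4: return R.from_quat(a).as_matrix()
    return R.from_euler('xyz',a,degrees=True).as_matrix()
def ray(f,p):
    d=np.array([(p[0]-f["cx"])/f["fx"],(p[1]-f["cy"])/f["fy"],1.]); d=camR(f)@d
    return np.array(f["position"],float),d/np.linalg.norm(d)
def proj(f,X):
    c=camR(f).T@(np.array(X,float)-np.array(f["position"]))
    return np.array([f["fx"]*c[0]/c[2]+f["cx"],f["fy"]*c[1]/c[2]+f["cy"]])
def tri(rs):
    A=np.zeros((3,3));b=np.zeros(3)
    for o,d in rs:
        P=np.eye(3)-np.outer(d,d);A+=P;b+=P@o
    X=np.linalg.solve(A,b)
    return X,[np.linalg.norm((np.eye(3)-np.outer(d,d))@(X-o)) for o,d in rs]
def save(f,n): cv2.imwrite("pics/"+n,cv2.cvtColor(f["img"],cv2.COLOR_RGB2BGR))
E
python3 - <<'E'
from h import *
F={n:viewer.grab_frame(n) for n in("scene","side","wrist")}
cv2.imwrite("pics/a.png",cv2.cvtColor(cv2.resize(np.hstack([F["scene"]["img"],F["side"]["img"]]),(800,300)),cv2.COLOR_RGB2BGR))
save(F["scene"],"s.png");save(F["side"],"d.png")
print(F["scene"]["attitude"],F["scene"]["position"],F["side"]["position"],F["wrist"]["position"])
for n in("console","panel","cover_edge","wing","jar","torch","rest","paddle"):
    r=[]
    for k,f in F.items():
        p=viewer.pinpoint(n,f)
        for q in p[:2]: print(n,k,np.round(q["location"],1),round(q["score"],2))
        if p and p[0]["score"]>.4: r.append(ray(f,p[0]["location"]))
    if len(r)>1: X,e=tri(r);print("  ",X.round(1),np.round(e,1))
E
```

```text
[-144.42616028   -0.85961499   97.56503839] [1209.13347234   65.33460914 1128.93317903] [-347.53039244  844.61068834 1434.12084531] [ 87.33206138 574.1379236  382.81836069]
console scene [357.  279.3] 0.9
console side [212.2 240.5] 0.89
   [ 6.047e+02  1.926e+02 -6.000e-01] [0.1 0.1]
panel scene [376.6 258.5] 0.71
panel side [200.9 216.9] 0.7
   [613.2 218.4 134.7] [3.4 3.4]
cover_edge scene [342.3 230.2] 0.84
cover_edge side [234.8 212.4] 0.71
   [546.1 132.6 137.2] [2.3 2.3]
wing scene [349.1 231.8] 0.69
wing side [230.1 208.6] 0.63
   [557.8 144.9 154.3] [6. 6.]
jar scene [211.6 229.8] 0.73
jar side [311.  186.4] 0.59
   [ 518.  -214.2   15.5] [3. 3.]
torch scene [231.3 187.4] 0.74
torch side [345.1 213.3] 0.41
   [ 352.  -197.6    5.9] [3.1 3.1]
rest scene [143.1 201.4] 0.96
rest scene [445.8 198.6] 0.5
paddle scene [444.6 201.3] 0.77
paddle side [215.5 344.6] 0.65
paddle side [225.9 205.3] 0.16
paddle wrist [220.8 327.4] 0.89
   [310.3 441.1  -1.9] [2.3 1.8 0.8]
```

View pics/s.png

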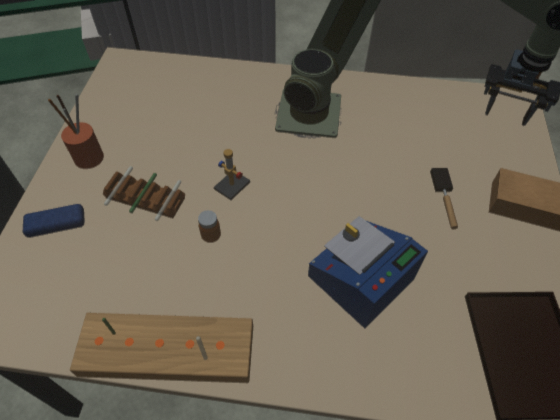

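View pics/d.png

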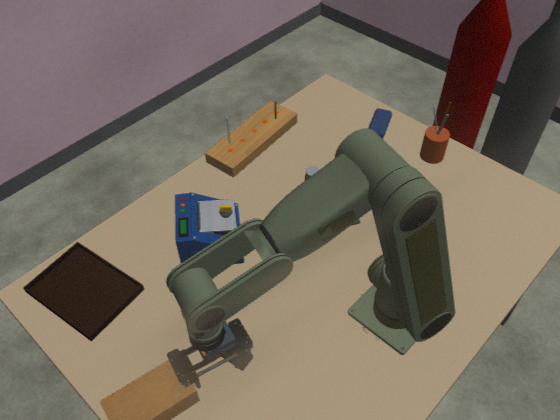

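```bash
cat >> h.py <<'E'
def frame(con,yaw):
    "panel pose in world: origin, R (cols x up slope,y,z out)"
    Rc=R.from_euler('z',yaw,degrees=True)
    P=np.array(con)+Rc.apply([100-50-10/np.tan(np.radians(28)),0,0])+[0,0,138]
    P[:2]=(np.array(con)+Rc.apply([-100+68/np.tan(np.radians(28)),0,0]))[:2]
    Rp=(Rc*R.from_euler('y',-28,degrees=True)).as_matrix()
    return P,Rp
def pose(s=None):
    s=s or sensors.state()
    e=np.array(s["ee_rot"],float)
    return np.array(s["ee_pos"],float),(R.from_matrix(e) if e.shape==(3,3) else R.from_euler('xyz',e,degrees=True))
def rows(p1,R1,n,start=None):
    "n rows of equal world shift and turn from the current pose"
    p,r=start or pose()
    d=(np.array(p1)-p)/n/10; w=(r.inv()*R1).as_rotvec()/n
    out=[]
    for i in range(n):
        out.append(np.r_[r.inv().apply(d),w]); r=r*R.from_rotvec(w)
    for o in out: print(np.round(o,3).tolist())
E
python3 - <<'E'
from h import *
s=sensors.state();print(s["ee_pos"],s["ee_rot"]);p,r=pose();print(r.as_matrix().round(2))
P,Rp=frame([604.7,192.6,0],45.6);print(P)
T=P+Rp@[-86,0,165]
for sg in(1,-1):
    M=np.c_[sg*Rp[:,0],-sg*Rp[:,1],-Rp[:,2]]
    w=(r.inv()*R.from_matrix(M)).as_rotvec();print(sg,T.round(1),w,np.linalg.norm(w))
    rows(T,R.from_matrix(M),20)
E
```

```text
[161.56980357 551.83655329 227.94439419] [ 1.79998598e+02 -1.68119654e-04  1.63678457e+02]
[[-0.96  0.28  0.  ]
 [ 0.28  0.96  0.  ]
 [ 0.    0.   -1.  ]]
[624.21319052 212.5262141  138.        ]
1 [516.9 102.9 243.3] [-0.50187295  0.3010689   2.01295285] 2.09630582652149
[-2.336, -1.655, -0.077, -0.025, 0.015, 0.101]
[-2.488, -1.409, -0.152, -0.025, 0.015, 0.101]
[-2.614, -1.147, -0.222, -0.025, 0.015, 0.101]
[-2.712, -0.873, -0.288, -0.025, 0.015, 0.101]
[-2.781, -0.588, -0.347, -0.025, 0.015, 0.101]
[-2.82, -0.296, -0.401, -0.025, 0.015, 0.101]
[-2.828, -0.001, -0.447, -0.025, 0.015, 0.101]
[-2.807, 0.294, -0.486, -0.025, 0.015, 0.101]
[-2.755, 0.587, -0.517, -0.025, 0.015, 0.101]
[-2.673, 0.874, -0.539, -0.025, 0.015, 0.101]
[-2.563, 1.151, -0.553, -0.025, 0.015, 0.101]
[-2.425, 1.416, -0.559, -0.025, 0.015, 0.101]
[-2.262, 1.666, -0.555, -0.025, 0.015, 0.101]
[-2.074, 1.899, -0.543, -0.025, 0.015, 0.101]
[-1.864, 2.11, -0.522, -0.025, 0.015, 0.101]
[-1.634, 2.299, -0.493, -0.025, 0.015, 0.101]
[-1.387, 2.463, -0.456, -0.025, 0.015, 0.101]
[-1.125, 2.601, -0.412, -0.025, 0.015, 0
[... 439 characters left out ...]
, -0.013, -0.022, -0.053]
[-1.704, -2.301, 0.034, -0.013, -0.022, -0.053]
[-1.579, -2.389, 0.039, -0.013, -0.022, -0.053]
[-1.45, -2.469, 0.041, -0.013, -0.022, -0.053]
[-1.316, -2.543, 0.038, -0.013, -0.022, -0.053]
[-1.179, -2.609, 0.031, -0.013, -0.022, -0.053]
[-1.039, -2.668, 0.021, -0.013, -0.022, -0.053]
[-0.896, -2.72, 0.007, -0.013, -0.022, -0.053]
[-0.751, -2.763, -0.011, -0.013, -0.022, -0.053]
[-0.604, -2.799, -0.033, -0.013, -0.022, -0.053]
[-0.456, -2.826, -0.059, -0.013, -0.022, -0.053]
[-0.308, -2.846, -0.088, -0.013, -0.022, -0.053]
[-0.159, -2.857, -0.12, -0.013, -0.022, -0.053]
[-0.011, -2.859, -0.156, -0.013, -0.022, -0.053]
[0.136, -2.854, -0.195, -0.013, -0.022, -0.053]
```

Call:
step_arm --plan '[-2.34,-1.66,-0.08,-0.013,-0.022,-0.053,-2.25,-1.78,-0.05,-0.013,-0.022,-0.053,-2.15,-1.89,-0.03,-0.013,-0.022,-0.053,-2.05,-2.0,0,-0.013,-0.022,-0.053,-1.94,-2.11,0.01,-0.013,-0.022,-0.053]'

```text
time_s: 1.77
ee_pos: [251.1, 438.6, 232.0]
ee_rot: [177.1, 6.8, 178.9]
force: [0.7, 0.0, -0.0]
gripper_width: 91.2
gripper_force: 0.0
```

Call:
step_arm --plan '[-1.82,-2.21,0.03,-0.013,-0.022,-0.053,-1.7,-2.3,0.03,-0.013,-0.022,-0.053,-1.58,-2.39,0.04,-0.013,-0.022,-0.053,-1.45,-2.47,0.04,-0.013,-0.022,-0.053,-1.32,-2.54,0.04,-0.013,-0.022,-0.053]'

```text
time_s: 2.18
ee_pos: [339.9, 326.3, 236.2]
ee_rot: [176.1, 14.1, -166.1]
force: [-0.4, 0.2, 0.0]
gripper_width: 91.2
gripper_force: 0.0
```

Call:
step_arm --plan '[-1.18,-2.61,0.03,-0.013,-0.022,-0.053,-1.04,-2.67,0.02,-0.013,-0.022,-0.053,-0.9,-2.72,0.01,-0.013,-0.022,-0.053,-0.75,-2.76,-0.01,-0.013,-0.022,-0.053,-0.6,-2.8,-0.03,-0.013,-0.022,-0.053]'

```text
time_s: 2.6
ee_pos: [428.8, 214.1, 240.4]
ee_rot: [177.1, 21.3, -150.6]
force: [-0.4, 0.9, 0.2]
gripper_width: 91.3
gripper_force: 0.0
```

Call:
step_arm --plan '[-0.46,-2.83,-0.06,-0.013,-0.022,-0.053,-0.31,-2.85,-0.09,-0.013,-0.022,-0.053,-0.16,-2.86,-0.12,-0.013,-0.022,-0.053,-0.01,-2.86,-0.16,-0.013,-0.022,-0.053,0.14,-2.85,-0.2,-0.013,-0.022,-0.053]'

```text
time_s: 3.02
ee_pos: [516.6, 114.6, 250.2]
ee_rot: [-179.5, 26.4, -135.7]
force: [0.2, 0.4, -0.5]
gripper_width: 91.1
gripper_force: 0.0
```

```bash
python3 - <<'E'
from h import *
s=sensors.state();print(s["time_s"],s["ee_pos"],s["ee_rot"],np.round(s["qpos"],1))
F={n:viewer.grab_frame(n) for n in("scene","side","wrist")}
save(F["wrist"],"w1.png")
P,Rp=frame([604.7,192.6,0],45.6)
f=F["wrist"]
th=.45
c=Rp@R.from_euler('y',th).as_matrix()
print("pred panel",proj(f,P),"shutpanel corners",[proj(f,P+Rp@[x,y,0]).round() for x,y in((-145,-100),(-145,100),(25,100),(25,-100))])
print("pred wing",proj(f,P+c@[-86,0,31]),proj(f,P+c@[-116,0,4]))
for n in("console","panel","cover_edge","wing"):
    r=[]
    for k,f in F.items():
        p=viewer.pinpoint(n,f)
        for q in p[:1]: print(n,k,np.round(q["location"],1),round(q["score"],2))
        if p and p[0]["score"]>.4: r.append(ray(f,p[0]["location"]))
    if len(r)>1: X,e=tri(r);print("  ",X.round(1),np.round(e,1))
E
```

```text
3.0167 [516.63109364 114.60996974 250.16211962] [-179.51699973   26.4478324  -135.74427623] [   0.7    4.   110.    23.7   48.4 -146.6]
pred panel [272.95261437 273.39858828] shutpanel corners [array([153., 116.]), array([389., 112.]), array([378., 297.]), array([170., 298.])]
pred wing [268.71383947 229.21845851] [268.26910649 174.10311557]
console scene [360.6 275.8] 0.7
console side [213.6 240.5] 0.73
console wrist [280.6 163.9] 0.67
   [596.4 196.2   7.3] [4.5 3.  1.8]
panel scene [378.1 255.2] 0.95
panel side [196.4 213.9] 0.79
panel wrist [287.4 276.1] 0.94
   [615.7 222.3 147.1] [2.5 5.8 5.3]
cover_edge scene [340.7 232.7] 0.62
cover_edge side [233.9 212. ] 0.79
   [551.9 130.2 133.2] [1.4 1.4]
wing scene [349.3 229.8] 0.74
wing side [228.2 206.4] 0.47
wing wrist [269.9 227. ] 0.63
   [560.2 147.1 166.3] [3.4 4.1 1.5]
```

View pics/w1.png

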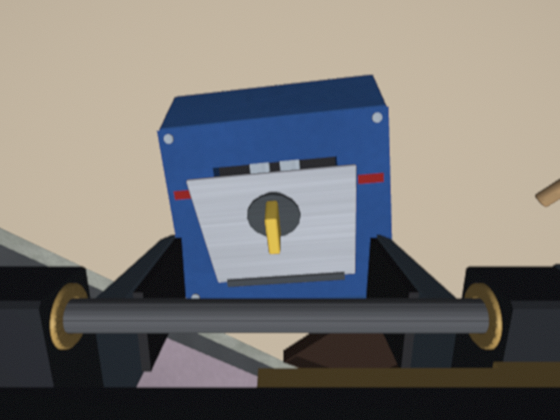

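```bash
python3 - <<'E'
from h import *
from scipy.optimize import least_squares
f=viewer.grab_frame("wrist")
obs=[((-100,-100,70),(160,131)),((-100,100,70),(388,106)),((-100,-100,0),(176,98)),((-100,100,0),(374,76))]
cov=[((-116,-65,4),(188,181)),((-116,65,4),(355,166)),((-86,0,43),(272,203))]
def res(v):
    Rc=R.from_euler('z',v[2],degrees=True); o=np.array([v[0],v[1],0])
    r=[proj(f,o+Rc.apply(X))-u for X,u in obs]
    P,Rp=frame(o,v[2]); C=Rp@R.from_euler('y',v[3]).as_matrix()
    r+=[proj(f,P+C@np.array(X,float))-u for X,u in cov[:2]]
    return np.array(r).ravel()
q=least_squares(res,[605,193,45,.4]);print(q.x,q.fun.round(1))
P,Rp=frame([*q.x[:2],0],q.x[2]);C=Rp@R.from_euler('y',q.x[3]).as_matrix()
print(P,"wing",P+C@[-86,0,31],proj(f,P+C@[-86,0,31]),"edge",P+C@[-116,0,4],"red",[proj(f,P+Rp@[-86,y,0]).round() for y in(-75,75)])
for n in("scene","side"):
    g=viewer.grab_frame(n);print(n,proj(g,P),proj(g,P+C@[-86,0,31]),proj(g,P+C@[-116,0,4]),proj(g,[*q.x[:2],0]))
E
```

```text
[5.96901711e+02 2.05758573e+02 5.15100930e+01 3.62899600e-01] [-2.9  2.3  1.9  2.6 -2.  -0.6  0.3 -1.6 -0.3  0.   2.2 -0.8]
[614.25942504 227.58810273 138.        ] wing [558.73733783 157.76202858 157.96540008] [274.49301998 226.06231196] edge [542.32183541 137.11745006 127.4149065 ] red [array([195., 196.]), array([363., 181.])]
scene [379.44961726 257.90482566] [352.46141314 230.56130393] [342.97876607 230.78899014] [362.16488108 277.22537421]
side [197.31150527 218.0504565 ] [225.03797132 210.70725898] [234.14480665 216.11854119] [210.82299786 243.90570217]
```

```bash
python3 - <<'E'
from h import *
P,Rp=frame([598,204,0],50.5)
T=P+Rp@[-86,0,150];M=R.from_matrix(np.c_[Rp[:,0],-Rp[:,1],-Rp[:,2]])
p,r=pose();w=(r.inv()*M).as_rotvec();print(w,T)
print("world shift in tool",r.inv().apply(T-p)/10)
rr=r*R.from_rotvec([0,0,3.125]); w=(rr.inv()*M).as_rotvec();print("after 25 rows wz .125:",w,rr.inv().apply(T-p)/10)
E
```

```text
[-0.03832393  0.08935582  3.05032514] [522.64710319 112.58962663 230.06758453]
world shift in tool [ 0.95978995 -0.76128619  1.96271277]
after 25 rows wz .125: [ 0.05831177  0.02558423 -0.0731465 ] [-0.97228901  0.74525667  1.96271277]
```

Call:
step_arm --plan '[0,0,0,0,0,0.124,0,0,0,0,0,0.124,0,0,0,0,0,0.124,0,0,0,0,0,0.124,0,0,0,0,0,0.124]'

```text
time_s: 4.33
ee_pos: [517.1, 118.0, 251.8]
ee_rot: [164.2, 21.7, -174.4]
force: [-0.1, -0.4, 0.8]
gripper_width: 91.1
gripper_force: 0.0
```

Call:
step_arm --plan '[0,0,0,0,0,0.124,0,0,0,0,0,0.124,0,0,0,0,0,0.124,0,0,0,0,0,0.124,0,0,0,0,0,0.124]'

```text
time_s: 4.75
ee_pos: [517.1, 117.9, 251.8]
ee_rot: [154.8, 8.8, 151.2]
force: [-0.4, 0.0, 0.0]
gripper_width: 90.9
gripper_force: 0.0
```

Call:
step_arm --plan '[0,0,0,0,0,0.124,0,0,0,0,0,0.124,0,0,0,0,0,0.124,0,0,0,0,0,0.124,0,0,0,0,0,0.124]'

```text
time_s: 5.17
ee_pos: [517.1, 117.9, 251.8]
ee_rot: [154.2, -6.9, 119.2]
force: [-0.1, -0.4, -0.1]
gripper_width: 91.0
gripper_force: 0.0
```

Call:
step_arm --plan '[0,0,0,0,0,0.124,0,0,0,0,0,0.124,0,0,0,0,0,0.124,0,0,0,0,0,0.124,0,0,0,0,0,0.124]'

```text
time_s: 5.58
ee_pos: [517.1, 118.0, 251.8]
ee_rot: [162.5, -20.4, 85.2]
force: [-0.6, 0.9, 0.7]
gripper_width: 91.4
gripper_force: 0.0
```

Call:
step_arm --plan '[0,0,0,0,0,0.124,0,0,0,0,0,0.124,0,0,0,0,0,0.124,0,0,0,0,0,0.124,0,0,0,0,0,0.124]'

```text
time_s: 6.0
ee_pos: [517.1, 117.9, 251.8]
ee_rot: [178.3, -26.5, 47.0]
force: [-0.0, -0.6, 0.8]
gripper_width: 91.0
gripper_force: 0.0
```

```bash
python3 - <<'E'
from h import *
s=sensors.state();print(s["time_s"],s["ee_pos"],s["ee_rot"],np.round(s["qpos"],1))
P,Rp=frame([598,204,0],50.5)
T=P+Rp@[-86,0,140];M=R.from_matrix(np.c_[Rp[:,0],-Rp[:,1],-Rp[:,2]])
rows(T,M,5)
f=viewer.grab_frame("wrist");save(f,"w2.png")
E
```

```text
6.0 [517.08170662 117.94284054 251.8159658 ] [178.28686265 -26.54876854  46.96329618] [  1.1   4.  109.8  23.7  48.3  31.5]
[-0.192, 0.131, 0.592, 0.012, 0.005, -0.011]
[-0.196, 0.136, 0.59, 0.012, 0.005, -0.011]
[-0.201, 0.14, 0.587, 0.012, 0.005, -0.011]
[-0.205, 0.145, 0.584, 0.012, 0.005, -0.011]
[-0.21, 0.15, 0.581, 0.012, 0.005, -0.011]
```

View pics/w2.png

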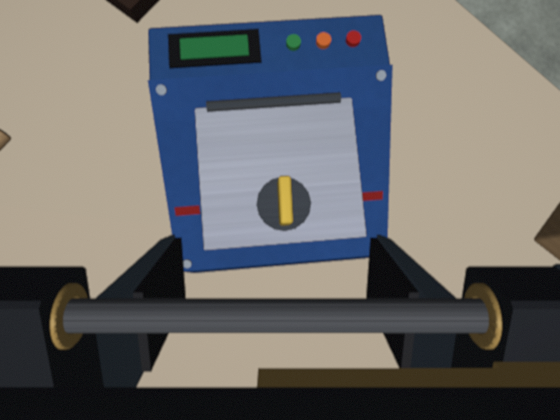

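```bash
cat > fit.py <<'E'
from h import *
from scipy.optimize import least_squares
f=viewer.grab_frame("wrist")
obs=[((100,100,148),(150,30)),((100,-100,148),(382,16)),((50,100,148),(150,82)),((50,-100,148),(391,67)),((-100,100,70),(186,272)),((-100,-100,70),(386,257))]
cov=[((-116,65,4),(204,249)),((-116,-65,4),(365,236))]
def model(v):
    Rc=R.from_euler('z',v[2],degrees=True); o=np.array([v[0],v[1],0])
    P,Rp=frame(o,v[2]); return Rc,o,P,Rp,Rp@R.from_euler('y',v[3]).as_matrix()
def res(v):
    Rc,o,P,Rp,C=model(v)
    r=[proj(f,o+Rc.apply(X))-u for X,u in obs]
    r+=[proj(f,P+C@np.array(X,float))-u for X,u in cov]
    r+=[proj(f,P+Rp@[-86,s*v[4],0])-u for s,u in((1,(187,211)),(-1,(372,196)))]
    return np.array(r).ravel()
q=least_squares(res,[598,204,50,.4,80],loss='soft_l1');print(q.x,q.fun.round(1))
Rc,o,P,Rp,C=model(q.x)
print(P,"wing",P+C@[-86,0,31],proj(f,P+C@[-86,0,43]),"edge",P+C@[-116,0,4])
E
python3 fit.py
```

```text
[6.00940720e+02 1.99640608e+02 5.06914224e+01 3.48618779e-01
 8.34820202e+01] [-2.7 -3.8  3.  -2.9 -1.6 -0.6  2.2 -0.5 -8.8  0.4  1.7 -1.7  0.5  2.1
  0.2  2.4 -0.3  0.1 -0.3  1.3]
[618.60856339 221.21990189 138.        ] wing [561.91961283 151.98068968 156.68941883] [285.72483907 204.28906962] edge [545.48889632 131.9124073  125.76538938]
```

```bash
cat >> h.py <<'E'
PAN=frame([600.7,199.9,0],50.7)
def tgt(x,y,h,turn=0):
    P,Rp=PAN
    return P+Rp@[x,y,h], R.from_matrix(np.c_[Rp[:,0],-Rp[:,1],-Rp[:,2]])*R.from_rotvec([0,0,turn])
def inpanel():
    p,r=pose();P,Rp=PAN
    return (Rp.T@(p-P)).round(1),(tgt(0,0,0)[1].inv()*r).as_rotvec().round(3)
E
python3 - <<'E'
from h import *
f=viewer.grab_frame("wrist");p,r=pose()
print([proj(f,p+r.apply([a,s*45.6,14])).round() for s in(1,-1) for a in(-16,16)])
print(inpanel()); rows(*tgt(-87,0,70),5)
E
```

```text
[array([367., 298.]), array([371., 238.]), array([186., 298.]), array([182., 239.])]
(array([-74. ,  12.9, 168.2]), array([-0.06 , -0.027,  0.048]))
[-0.198, 0.151, 1.982, 0.012, 0.005, -0.01]
[-0.21, 0.172, 1.979, 0.012, 0.005, -0.01]
[-0.223, 0.194, 1.976, 0.012, 0.005, -0.01]
[-0.235, 0.215, 1.972, 0.012, 0.005, -0.01]
[-0.248, 0.236, 1.968, 0.012, 0.005, -0.01]
```

Fingertips project exactly where they are seen ((182,238) and (370,238)), so the wrist fit is self-consistent. Approach.

Call:
step_arm --plan '[-0.2,0.15,1.98,0.012,0.005,-0.01,-0.21,0.17,1.98,0.012,0.005,-0.01,-0.22,0.19,1.98,0.012,0.005,-0.01,-0.24,0.22,1.97,0.012,0.005,-0.01,-0.25,0.24,1.97,0.012,0.005,-0.01]' --hand 7.6

```text
time_s: 6.57
ee_pos: [549.2, 136.7, 158.2]
ee_rot: [179.9, -27.9, 50.9]
force: [0.3, -0.4, -0.6]
gripper_width: 76.4
gripper_force: 0.0
```

```bash
python3 - <<'E'
from h import *
print(inpanel(),sensors.state()["force"]); rows(*tgt(-87,0,36),5)
f=viewer.grab_frame("wrist");save(f,"w3.png")
g=viewer.grab_frame("side")
p=viewer.pinpoint("wing",f);print(p[:2])
P,Rp=PAN;C=Rp@R.from_euler('y',.35).as_matrix()
print(proj(f,P+C@[-86,0,43]),proj(f,P+C@[-86,0,31]))
E
```

```text
(array([-87.2,  -0.2,  69.2]), array([ 0.   , -0.001, -0.003])) [ 0.29613556 -0.42882294 -0.6084393 ]
[0.004, -0.004, 0.664, -0.0, 0.0, 0.001]
[0.004, -0.004, 0.664, -0.0, 0.0, 0.001]
[0.004, -0.004, 0.664, -0.0, 0.0, 0.001]
[0.004, -0.004, 0.664, -0.0, 0.0, 0.001]
[0.003, -0.004, 0.664, -0.0, 0.0, 0.001]
[{'location': [276.9, 233.5], 'score': 0.62}]
[276.31318959 238.83766859] [276.24022692 238.87922426]
```

View pics/w3.png

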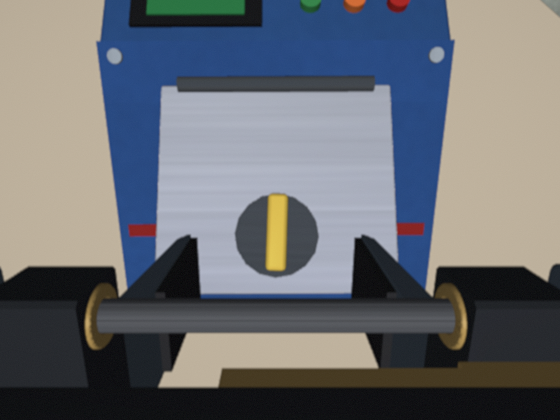

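Call:
step_arm --plan '[0,0,0.6,0,0,0,0,0,0.6,0,0,0,0,0,0.6,0,0,0,0,0,0.6,0,0,0,0,0,0.6,0,0,0]'

```text
time_s: 7.13
ee_pos: [557.9, 147.7, 132.4]
ee_rot: [-180.0, -28.0, 50.7]
force: [-0.7, -0.2, 0.8]
gripper_width: 76.1
gripper_force: 0.4
```

Call:
step_arm --plan '[0,0,0.5,0,0,0,0,0,0.4,0,0,0,0,0,0.4,0,0,0,0,0,0.3,0,0,0,0,0,0.2,0,0,0]'

```text
time_s: 7.55
ee_pos: [563.0, 154.1, 116.1]
ee_rot: [-179.9, -27.9, 50.6]
force: [-1.2, -0.1, 0.5]
gripper_width: 76.0
gripper_force: 0.4
```

```bash
python3 - <<'E'
from h import *
s=sensors.state();P,Rp=PAN
print(inpanel(),Rp.T@np.array(s["force"]))
E
```

```text
(array([-87.3,   0.2,  21.6]), array([ 0.001, -0.002,  0.001])) [-0.44457528  0.85422468  0.81354036]
```

Call:
step_arm --plan '[0,0,0.1,0,0,0,0,0,0.1,0,0,0,0,0,0.1,0,0,0,0,0,0,0,0,0]'

```text
time_s: 7.88
ee_pos: [564.0, 155.1, 113.9]
ee_rot: [-179.9, -27.9, 50.6]
force: [0.4, 0.1, 0.4]
gripper_width: 75.7
gripper_force: 0.0
```

```bash
python3 - <<'E'
from h import *
s=sensors.state();P,Rp=PAN
print(inpanel(),Rp.T@np.array(s["force"]))
f=viewer.grab_frame("wrist");save(f,"w4.png")
E
```

```text
(array([-87.1,   0. ,  18.9]), array([ 0.   , -0.001,  0.002])) [ 0.49340579 -0.20514621  0.2372157 ]
```

View pics/w4.png

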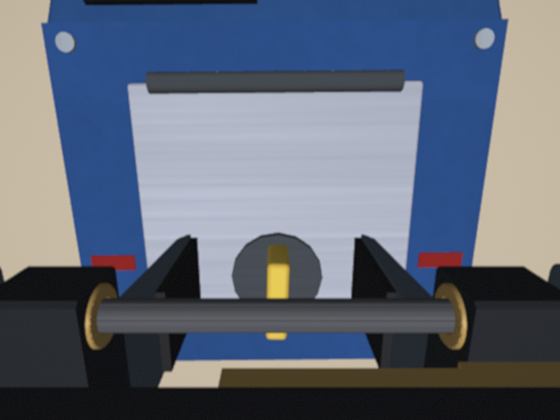

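Call:
step_arm --plan '[0,0,0.1,0,0,0,0,0,0.1,0,0,0,0,0,0.1,0,0,0]'

```text
time_s: 8.18
ee_pos: [564.6, 155.7, 112.9]
ee_rot: [180.0, -28.0, 50.7]
force: [-11.1, -13.8, 22.4]
gripper_width: 76.4
gripper_force: 14.5
```

Call:
step_arm --plan '[0,0,0.1,0,0,0,0,0,0.1,0,0,0]'

```text
time_s: 8.35
ee_pos: [564.8, 155.9, 112.7]
ee_rot: [179.9, -28.0, 50.8]
force: [-20.3, -23.8, 38.1]
gripper_width: 76.3
gripper_force: 23.7
```

Call:
step_arm --plan '[0,0,-0.5,0,0,0,0,0,-0.6,0,0,0,0,0,-0.6,0,0,0,0,0,-0.4,0,0,0]'

```text
time_s: 8.68
ee_pos: [559.2, 149.2, 128.5]
ee_rot: [-180.0, -27.9, 50.6]
force: [-0.2, 0.5, -0.6]
gripper_width: 76.1
gripper_force: 0.0
```

```bash
python3 - <<'E'
from h import *
s=sensors.state();print(inpanel(),s["force"]);P,Rp=PAN
F=[viewer.grab_frame(n) for n in("wrist","scene","side")];f=F[0]
for n,X in(("wing",[-86,0,31]),("cover_edge",[-116,0,4])):
  for g in F: 
    q=viewer.pinpoint(n,g);print(n,[(np.round(a["location"],1),a["score"]) for a in q[:1]],proj(g,P+Rp@X).round(1))
rows(*tgt(-86,0,34.5),2)
E
```

```text
(array([-86.9,  -0. ,  35.5]), array([ 0.   , -0.001,  0.001])) [-0.19786974  0.53615553 -0.59574825]
wing [(array([275.1, 272.1]), 0.81)] [276.4 275.7]
wing [(array([351. , 238.1]), 0.52)] [348.2 238.3]
wing [(array([229.2, 213.8]), 0.49)] [226.9 216.1]
cover_edge [(array([277.4, 304.5]), 0.74)] [276.3 303.6]
cover_edge [(array([344.1, 242.9]), 0.7)] [342.4 242.8]
cover_edge [(array([232.8, 221.1]), 0.83)] [232.1 223.3]
[0.063, 0.009, 0.008, -0.0, 0.001, -0.001]
[0.063, 0.009, 0.008, -0.0, 0.001, -0.001]
```

Call:
step_arm --plan '[0.1,0,0,0,0,0,0,0,0,0,0,0,0,0,0,0,0,0,0,0,0,0,0,0,0,0,0,0,0,0]' --hand 0 --newtons 30

```text
time_s: 9.55
ee_pos: [559.7, 149.9, 128.5]
ee_rot: [-179.9, -27.9, 50.6]
force: [-0.6, -0.5, 0.2]
gripper_width: 45.8
gripper_force: 0.0
```

Call:
step_arm --plan '[0,0,0,0,0,0,0,0,0,0,0,0,0,0,0,0,0,0,0,0,0,0,0,0,0,0,0,0,0,0]'

```text
time_s: 9.97
ee_pos: [559.8, 149.9, 128.5]
ee_rot: [-179.9, -27.9, 50.6]
force: [-0.1, -0.6, -0.3]
gripper_width: 12.3
gripper_force: 0.0
```

Call:
step_arm --plan '[0,0,0,0,0,0,0,0,0,0,0,0,0,0,0,0,0,0]'

```text
time_s: 10.22
ee_pos: [560.1, 149.7, 128.6]
ee_rot: [-180.0, -27.9, 50.6]
force: [1.0, -1.5, -0.4]
gripper_width: 8.9
gripper_force: 30.0
```

Call:
step_arm --plan '[0,0,0.2,0,0,0,0,0,0.2,0,0,0,0,0,0.2,0,0,0,0,0,0.2,0,0,0]'

```text
time_s: 10.55
ee_pos: [562.5, 152.6, 121.7]
ee_rot: [180.0, -28.0, 50.6]
force: [-2.8, -5.3, 6.2]
gripper_width: 9.0
gripper_force: 30.0
```

```bash
python3 - <<'E'
from h import *
s=sensors.state();print(inpanel(),PAN[1].T@np.array(s["force"]))
E
```

```text
(array([-86. ,  -0.4,  27.3]), array([-0.001, -0.001,  0.001])) [-2.2412664  -1.19809305  8.16365467]
```

Call:
step_arm --plan '[0,0,0.15,0,0,0,0,0,0.1,0,0,0,0,0,0.1,0,0,0]'

```text
time_s: 10.8
ee_pos: [563.3, 153.7, 119.3]
ee_rot: [180.0, -28.0, 50.7]
force: [-9.7, -12.3, 20.1]
gripper_width: 9.0
gripper_force: 30.0
```

```bash
python3 - <<'E'
from h import *
s=sensors.state();print(inpanel(),PAN[1].T@np.array(s["force"]))
E
```

```text
(array([-85.9,  -0.4,  24.5]), array([-0.001, -0.001,  0.   ])) [-4.39675899 -0.30748037 25.1140872 ]
```

Call:
step_arm --plan '[0,0,0,0,0,0.12,0,0,0,0,0,0.12,0,0,0,0,0,0.12,0,0,0,0,0,0.12]'

```text
time_s: 11.13
ee_pos: [563.1, 153.7, 119.5]
ee_rot: [-166.1, -24.5, 19.8]
force: [-5.7, -8.9, 12.5]
gripper_width: 8.8
gripper_force: 30.0
```

```bash
python3 - <<'E'
from h import *
s=sensors.state();print(inpanel(),PAN[1].T@np.array(s["force"]),PAN[1].T@np.array(s["torque"]),s["gripper_width"],np.round(s["qpos"],1))
E
```

```text
(array([-85.9,  -0.2,  24.7]), array([-0.001, -0.   ,  0.486])) [-3.42096353 -1.26725011 15.97365768] [0.07856038 1.09578541 0.0073133 ] 8.844378410405755 [  3.1  17.6 115.   38.5  33.8  40.4]
```

Call:
step_arm --plan '[0,0,0.05,0,0,0.122,0,0,0,0,0,0.122,0,0,0,0,0,0.122,0,0,0,0,0,0.122,0,0,0,0,0,0.122]'

```text
time_s: 11.55
ee_pos: [563.1, 154.0, 119.5]
ee_rot: [-154.7, -12.4, -14.9]
force: [-8.5, -10.1, 15.7]
gripper_width: 8.6
gripper_force: 30.0
```

Call:
step_arm --plan '[0,0,0,0,0,0.122,0,0,0,0,0,0.122,0,0,0,0,0,0.122,0,0,0,0,0,0.122]'

```text
time_s: 11.88
ee_pos: [563.2, 154.1, 119.6]
ee_rot: [-152.0, 0.3, -40.0]
force: [-7.9, -7.7, 16.2]
gripper_width: 8.9
gripper_force: 30.0
```

```bash
python3 - <<'E'
from h import *
s=sensors.state();print(inpanel(),PAN[1].T@np.array(s["force"]),PAN[1].T@np.array(s["torque"]),s["gripper_width"],np.round(s["qpos"],1))
E
```

```text
(array([-85.5,   0. ,  24.6]), array([0.   , 0.   , 1.584])) [-2.09723841  1.26730809 19.43290343] [0.37721807 0.89092992 0.29802548] 8.875024638906007 [  3.2  17.6 115.   38.5  33.8 103.3]
```

Call:
step_arm --plan '[0,0,-0.2,0,0,0,0,0,-0.2,0,0,0,0,0,-0.2,0,0,0,0,0,0,0,0,0]'

```text
time_s: 12.22
ee_pos: [561.7, 152.4, 123.7]
ee_rot: [-152.0, 0.2, -39.7]
force: [-0.7, -1.4, 3.8]
gripper_width: 8.4
gripper_force: 30.0
```

Call:
step_arm --plan '[0,0,0,0,0,0,0,0,0,0,0,0,0,0,0,0,0,0,0,0,0,0,0,0,0,0,0,0,0,0]' --hand 4.5

```text
time_s: 12.63
ee_pos: [561.3, 152.3, 122.7]
ee_rot: [-152.1, 0.3, -39.7]
force: [0.1, 0.5, 0.4]
gripper_width: 39.3
gripper_force: 0.0
```

```bash
python3 - <<'E'
from h import *
s=sensors.state();print(inpanel(),PAN[1].T@np.array(s["force"]),s["gripper_width"])
E
```

```text
(array([-86.4,   0.3,  28.6]), array([-1.00e-03, -2.00e-03,  1.58e+00])) [0.61093424 0.22920707 0.07318504] 39.34045399622928
```

Retreat along the axis.

Call:
step_arm --plan '[0,0,-0.5,0,0,0,0,0,-1.5,0,0,0,0,0,-3,0,0,0,0,0,-4,0,0,0,0,0,-4,0,0,0]'

```text
time_s: 13.05
ee_pos: [521.8, 104.5, 238.6]
ee_rot: [-152.2, 0.3, -39.7]
force: [1.7, 0.4, 0.4]
gripper_width: 44.9
gripper_force: 0.0
```

Call:
step_arm --plan '[0,0,-2,0,0,0,0,0,0,0,0,0]'

```text
time_s: 13.22
ee_pos: [518.5, 96.4, 261.2]
ee_rot: [-151.7, -0.2, -39.8]
force: [0.2, -0.5, -0.0]
gripper_width: 45.1
gripper_force: 0.0
```

```bash
python3 - <<'E'
from h import *
f=viewer.grab_frame("wrist");P,Rp=PAN
g=viewer.grab_frame("scene");h=viewer.grab_frame("side")
def crop(g):
    c=proj(g,P+Rp@[-86,0,31]).astype(int);i=g["img"][c[1]-50:c[1]+50,c[0]-60:c[0]+60];return cv2.resize(i,(252,210),interpolation=cv2.INTER_CUBIC)
cv2.imwrite("pics/w5.png",cv2.cvtColor(np.hstack([f["img"],np.vstack([crop(g),crop(h)])[:,:240]]),cv2.COLOR_RGB2BGR))
for k in(f,g,h):
  for n,X in(("wing",[-86,0,25.5]),("cover_edge",[-116,0,4])): print(n,viewer.pinpoint(n,k)[:1],proj(k,P+Rp@X).round(1))
print("wing ends",[proj(f,P+Rp@[-86,s,37.5]).round() for s in(-17,17)], "cover",[proj(f,P+Rp@[a,b,4]).round() for a,b in((-116,65),(-116,-65),(0,65))])
print(inpanel())
E
```

```text
wing [] [279.6 201.6]
cover_edge [{'location': [311.3, 196.2], 'score': 0.95}] [312.  195.9]
wing [{'location': [351.4, 238.0], 'score': 0.5}] [348.7 240. ]
cover_edge [{'location': [343.2, 244.4], 'score': 0.62}] [342.4 242.8]
wing [{'location': [228.5, 215.0], 'score': 0.54}] [226.2 217.1]
cover_edge [{'location': [231.2, 219.9], 'score': 0.81}] [232.1 223.3]
wing ends [array([280., 185.]), array([280., 224.])] cover [array([311., 261.]), array([313., 124.]), array([191., 262.])]
(array([-86.4,   0.4, 177.9]), array([-0.   , -0.004,  1.58 ]))
```

View pics/w5.png

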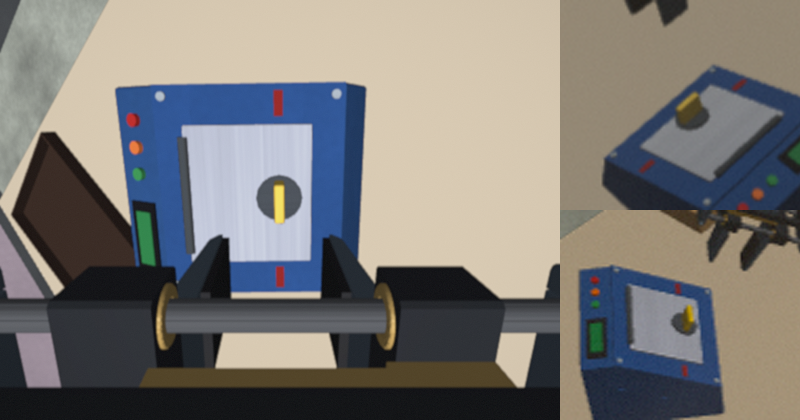

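The wing, spanning (279,185) to (279,223), lines up with the red marks at (278,103) and (280,277). The cover's outline matches the predicted shut position, and the wing sits at its locked height.

```bash
python3 -c "
from workcell import env
print(env.job_done())"
```

```text
the job is handed in; nothing more can be done
None
```

The cover is shut, the fastener is pushed in, turned a quarter turn clockwise and locked, and the gripper has let go and backed clear; the job is handed in at about 13 s and the arm went nowhere near the jar, torch, rod rest or paddle.

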